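Shut and lock the microscope lamp house

TASK

Close the ajar hatch of the microscope's lamp house fully, then lock it with the wing-head fastener on it: press the head down against its spring and give it a quarter turn clockwise (seen from above) until its cam catches, then let go. Feel for the cam and press gently: a little over 10 N is enough, and 20 N could bend it. Leave the oil bottle, the jar and the slide box where they stand.

Things in the scene. Friction and masses are not known exactly. Their poses are not given: they have to be found in the camera images.
- lamphouse: White painted box with cooling slots, fixed to the bench, 150 x 150 mm, its rim 90 mm high. Origin: centre of its underside on the bench. Its x axis points to the hinged side, where a 48 mm wide dark lamp tube sticks out 30 mm; z up. Closed, the hatch covers the rim and its top face is 96 mm above the bench.
- hatch (a joint): Hinge angle of the hatch in rad: 0 shut, growing as it opens upward; it starts between 0.45 and 0.9. The hinge is stiff (about 0.25 N m), so the hatch stays where it is left.
- hatch_hinge (a point): Middle of the hinge line at the hatch's underside, 70 mm along +x from the lamp house's centre, 90 mm above the bench. The hinge line is along the lamp house's y axis.
- hatch_edge (a point): Middle of the free edge of the hatch, on its outer (top) face. The hatch is a grey plate 145 mm from hinge to edge, 150 mm wide, 6 mm thick. It may be pushed shut by its outer face, beside the fastener.
- wing (a point): Centre of the fastener's black wing, on its axis, half-way up. The axis stands square on the hatch, 100 mm from the hinge, midway across. The wing is 40 mm long (x axis), 11 mm thick (y) and 14 mm tall (z, outward). With the hatch shut and the head not pressed this point is 124 mm above the bench; it sinks as the head is pressed and, locked, stays 2 to 11 mm lower than at first.
- flange (a point): Centre of the top face of the round steel flange under the wing, 7 mm below the wing's centre; 44 mm in diameter, 4 mm thick. It turns and sinks with the wing. Between flange and hatch is a gap of 17 mm with a visible spring, which pushes the head out with about 4 N at rest and 0.35 N more per mm of press.
- plunger: The fastener's sprung stem; origin on its axis at the hatch's top face, z outward. It carries the head and a hidden cross-pin cam. A slot keeps the pin from turning until pressed 4.5 to 13.5 mm (differs from box to box, unseen); a bit deeper it meets a solid floor, felt as a sharp rise of force. Pressed so (12 to 15 N in all) it turns easily; let up after a quarter turn, it rises 2.5 mm into a notch.
- stud (a joint): Turn of the fastener head about its axis in rad: 0 unlocked, the wing pointing from the hinge to the free edge (it starts there), growing clockwise seen from outside; 1.57 locked, the wing parallel to the hinge; it has stops at 0 and 1.66. Turned with the hatch open, its pin will not go into the slot.
- oil: Small amber bottle with black cap, 34 mm in diameter, 75 mm tall, loose. Origin: centre of its underside. Leave alone.
- jar: Clear jar with white cap, 56 mm in diameter, 65 mm tall, loose. Origin: centre of its underside. Leave alone.
- slidebox: Flat grey slide box, 85 x 75 x 32 mm, loose. Origin: centre of its underside. Leave alone.

How it is judged:
By the outcome, as a careful person would: the job done as asked, in the order asked, and still so for the second after the job is handed in, with the robot touching nothing.
It also fails if it takes over 64 s, if anything falls off the work surface, if the arm or the gripper's body presses on something with over 40 N, if the wrist force passes 120 N, or if a joint passes its speed limit or range.

ROBOT

A 6-joint arm with a two-finger parallel gripper is mounted at the origin on the work surface. World frame = base frame: x ahead of the robot, y to its left, z up, the work surface at z = 0. Lengths are in mm, angles in rad, forces in N, time in s.
With the tool pointing down it reaches from about 300 to 950 mm from the base axis. Payload 3.1 kg.
Tool frame: the origin (TCP) lies midway between the tips of the shut fingers; the grasp point (between the pads) lies 19 mm behind it; z points along the fingers, y is the line along which they close (so a half turn about z gives the same grasp; the last joint's range is limited). The gripper opens to 85 mm and grips with 20 to 120 N. Pads are 22 mm wide; open, the fingers measure 114 mm over their backs; the gripper's body (76 mm by 85 mm) begins 54 mm behind the grasp point. The pads swing forward as they close: fully open they stand 13 mm farther back than shut.
Start: joints at [-1.408, 0.308, 1.634, -0, 1.2, -0.07], TCP at [144.161, -608.153, 231.272] pointing down, gripper open.
Joint ranges: [-3.06, 3.06], [-0.79, 1.96], [0.05, 2.63], [-1.19, 4.34], [0.05, 2.64], [-2.94, 2.94]. Speed limits (rad/s): [2.79, 2.79, 3.14, 3.14, 3.14, 3.14].

INTERFACE

Orientations are given as a unit quaternion [x, y, z, w].
In Python, from workcell import sensors, eyes, workorder gives the robot as it stands.
- The arm moves only by the tool move_arm, never from a script. Its argument "targets" is a list of rows, each a list of 3 entries, a list of its own where there are three numbers: the shift along the tool's x, y, z in units of 300 mm (1.0 is 300 mm), then the turn, a rotation vector about the tool's x, y, z in units of 2 rad (1.0 is 2 rad), then the closure, from -1 (fully open) to 1 (shut). In form: [[[tx, ty, tz], [wx, wy, wz], claw], ...]. A call has 1 to 20 rows; each row is the pose to reach, as a shift and turn from the pose commanded when the call began, along the tool's axes at that moment; what a row does not reach only later rows make up. A row lasts 1/12 s, in which the tool goes at most 41.7 mm and 7.16 degrees, less where a joint would pass 70% of its speed; a pose out of reach is approached as far as the arm can. A call with a number of a shift or a turn outside -1 to 1 is refused whole. A call with a gripper value outside its range is refused whole. The fingers move at their own pace and stop on an object; "newtons" is the grip in N (left out, the last holds). Time passes only in rows, so rows that repeat a pose let the fingers close. It gives the time, the measured TCP pose, the force, the opening and the grip force at its end, in the units of the state.
- sensors.get_state(): the state, without advancing time (a new reading comes with each control period).
- eyes.grab_frame(name): name is "side" or "top" or "wrist"; returns the picture (480x640x3 uint8, red, green, blue); there is no depth.
- eyes.calibration(name): a dict with "K" (3x3 intrinsics, pixels), "rvec" (rotation vector, rad) and "tvec" (3), from world to camera coordinates, as OpenCV has them; the wrist camera has in their place "mount" (4x4, takes a point from camera to tool coordinates, whose origin is the TCP and whose axes are the flange's). Camera axes: x right, y down, z forward; pixel columns grow to the right and rows downward; lengths in mm; the calibration is good to about 2 mm. A picture is of the moment at which its call begins: read the wrist's pose just before it. calibration takes no time and is no camera call.
- workorder.job_done(): hands the job in; it is judged then, once.
The state is a dict: "t": time; "joint_positions": joint angles; "joint_vel": joint speeds; "joint_torque": joint torques, N m; "tool_pos": TCP position; "eef_rot": TCP orientation; "ft_force": force on the tool from outside, world axes, zero at the start; "torque": the same for the moment, N m; "finger_gap": finger opening in mm; "grip_force": force on a finger pad.
Only numpy, scipy, OpenCV 4.12 (cv2) and the standard library are available. Lean on these libraries where they do the work, as an engineer would, in place of code of your own. Each camera call takes 0.05 s, during which the arm holds its last target. There are 200 camera calls.

## Working session

There is one attempt and no reset: what is moved stays moved. The work goes in short steps, Python scripts to look and compute and a tool call to move; the robot and the scene stay as the last step left them, time stands still between calls to the robot, and variables do not carry over. Pictures are saved under pics/ and viewed, at most 10 in all, crops included, and the job is handed in when it is done.

Besides the shell and the picture viewer there is one more tool, called after "Call:" in YAML: its name, and indented under it one key for each argument. move_arm: Moves the arm, as the interface text tells. Shifts and turns lie within -1 to 1; 1 stands for 300 mm of shift or 2 rad of turn. Its arguments: {"type":"object","properties":{"targets":{"type":"array","items":{"type":"array"}},"newtons":{"type":"number"}},"required":["targets"]}

```bash
mkdir -p pics; cat > h.py <<'E'
import numpy as np, cv2
from workcell import sensors, eyes, workorder
from scipy.spatial.transform import Rotation as R
def cam(n):
    c=eyes.calibration(n);K=np.array(c["K"],float)
    if n=="wrist":
        s=sensors.get_state();T=np.eye(4);T[:3,:3]=R.from_quat(s["eef_rot"]).as_matrix();T[:3,3]=s["tool_pos"]
        M=T@np.array(c["mount"]);Rc=M[:3,:3].T;t=-Rc@M[:3,3]
    else:
        Rc=cv2.Rodrigues(np.array(c["rvec"],float))[0];t=np.array(c["tvec"],float).ravel()
    return K,Rc,t
def ray(C,u,v):
    K,Rc,t=C;d=Rc.T@np.linalg.solve(K,[u,v,1.]);return -Rc.T@t,d/np.linalg.norm(d)
def plane(C,u,v,z):
    o,d=ray(C,u,v);return o+d*(z-o[2])/d[2]
def tri(C1,p1,C2,p2):
    a,d=ray(C1,*p1);b,e=ray(C2,*p2)
    s=np.linalg.lstsq(np.c_[d,-e],b-a,rcond=None)[0];P,Q=a+d*s[0],b+e*s[1]
    return (P+Q)/2,np.linalg.norm(P-Q)
def proj(C,P):
    K,Rc,t=C;q=K@(Rc@np.array(P,float)+t);return q[:2]/q[2]
def save(n,f):
    im=eyes.grab_frame(n);cv2.imwrite(f"pics/{f}.png",im[:,:,::-1]);return im
E
python3 - <<'E'
from h import *
for n in("side","top"):
    save(n,n+"0");print(n,[x.round(2).tolist() for x in cam(n)])
print(sensors.get_state())
E
```

```text
side [[[435.67, 0.0, 320.55], [0.0, 435.67, 235.64], [0.0, 0.0, 1.0]], [[0.86, -0.51, -0.02], [-0.35, -0.57, -0.75], [0.37, 0.65, -0.67]], [-477.13, 311.48, 503.12]]
top [[[555.74, 0.0, 318.46], [0.0, 555.74, 241.8], [0.0, 0.0, 1.0]], [[-0.02, -1.0, -0.03], [-0.99, 0.03, -0.13], [0.13, 0.03, -0.99]], [89.24, 606.44, 1016.26]]
{'t': 0.1, 'joint_positions': array([-1.40773109e+00,  3.08939770e-01,  1.63503748e+00, -2.28839728e-05,
        1.19971627e+00, -6.96901543e-02]), 'joint_vel': array([-0.00069026, -0.00237984, -0.00166688, -0.00072418,  0.00124658,
        0.00044854]), 'joint_torque': array([-5.93666300e-04, -4.16408443e+01, -2.77644235e+01, -1.04994742e-04,
        4.00786332e-03, -7.72833658e-06]), 'tool_pos': array([ 144.01452399, -607.42077477,  230.15869754]), 'eef_rot': array([ 9.93234725e-01,  1.16119242e-01, -5.96716609e-05, -1.04879348e-03]), 'ft_force': array([ 0.56333443, -0.13669431, -0.07750367]), 'torque': array([0.00721146, 0.01100317, 0.01669618]), 'grip_force': 0.0, 'finger_gap': 85.2108576046672}
```

View pics/side0.png

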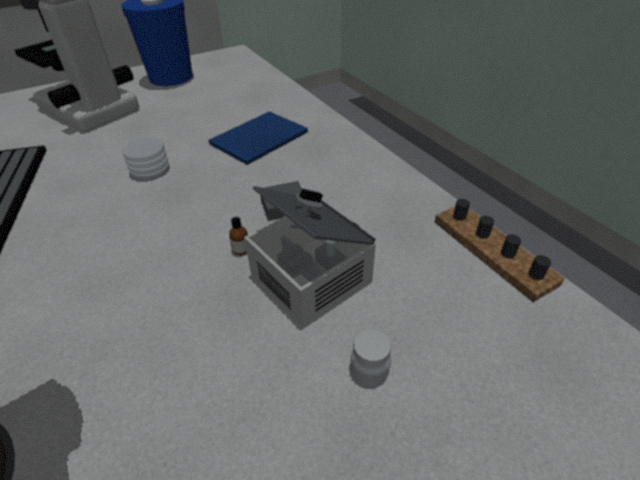

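View pics/top0.png

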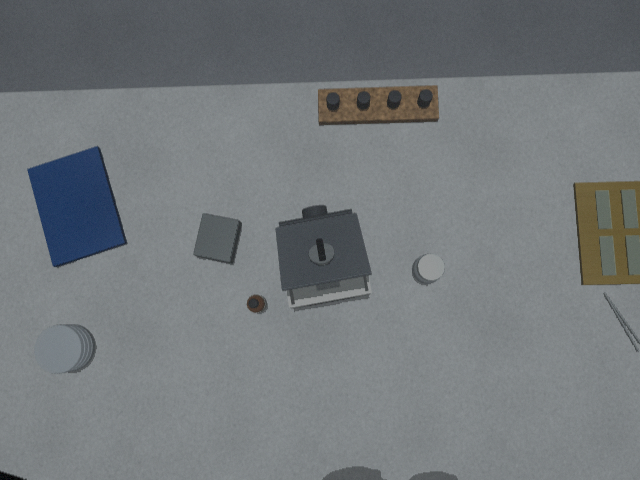

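The side view shows the box at about (310,270), with the hatch hinged on the far side. In the top view the tube is at (314,212), the wing at (321,250), the free edge runs (281,288)–(370,275) and the front rim (291,306)–(370,294). The oil is at (257,303), the jar at (431,268) and the slide box at (217,238).

```bash
python3 - <<'E'
from h import *
T=cam("top");S=cam("side")
a,b=plane(T,291,306,90),plane(T,370,294,90)
print("rim",a,b,np.linalg.norm(a-b))
y=(a-b)/np.linalg.norm(a-b);x=np.array([y[1],-y[0],0]);c=(a+b)/2+75*x
print("centre",c,"yaw",np.arctan2(x[1],x[0]), "tube",plane(T,314,207,50))
h=c+70*x;h[2]=90
for q in(.45,.6,.75,.9):
    r=-np.cos(q)*x+np.sin(q)*np.array([0,0,1]);n=np.array([0,0,1])*np.cos(q)+np.sin(q)*x
    pts=[h+145*r+6*n+75*y,h+145*r+6*n-75*y,h+100*r+34*n-6*n]
    print(q,[proj(T,p).round(0).tolist() for p in pts],[proj(S,p).round(0).tolist() for p in pts])
for n,u,v,z in(("oil",257,302,75),("jar",431,267,65),("sb",218,236,32)):print(n,plane(T,u,v,z).round())
im=cv2.imread("pics/side0.png")[160:330,210:410];im2=cv2.imread("pics/top0.png")[195:315,250:390]
cv2.imwrite("pics/c.png",np.vstack([cv2.resize(im,(400,340),interpolation=2),cv2.resize(im2,(400,250),interpolation=2)])*1)
cv2.imwrite("pics/c.png",cv2.resize(im,(800,600),interpolation=2))
E
```

```text
rim [487.38383753 124.92753233  90.        ] [505.55618738 -16.75575797  90.        ] 142.84393249016574
centre [570.86061895  63.62725316  90.        ] yaw 0.12756389666250248 tube [674.15890711  81.58649325  50.        ]
0.45 [[284.0, 296.0], [373.0, 282.0], [324.0, 259.0]] [[247.0, 199.0], [305.0, 251.0], [303.0, 209.0]]
0.6 [[282.0, 288.0], [372.0, 274.0], [323.0, 252.0]] [[252.0, 186.0], [312.0, 238.0], [308.0, 201.0]]
0.75 [[280.0, 279.0], [372.0, 265.0], [321.0, 244.0]] [[259.0, 174.0], [320.0, 224.0], [315.0, 192.0]]
0.9 [[277.0, 268.0], [370.0, 254.0], [320.0, 235.0]] [[268.0, 162.0], [330.0, 210.0], [322.0, 185.0]]
oil [496. 188.  75.]
jar [ 553. -132.   65.]
sb [626. 269.  32.]
```

View pics/c.png

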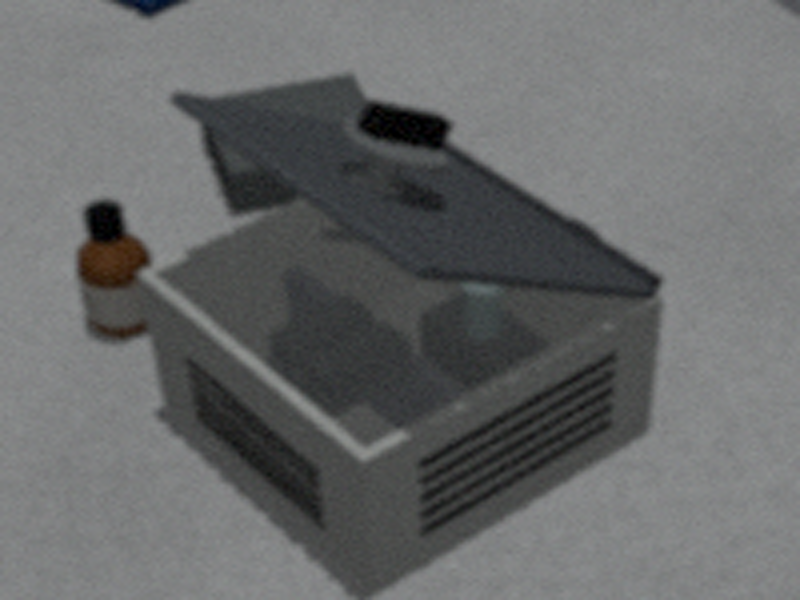

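The side crop shows the free-edge corners at (254,187) and (315,237), which fits a hatch angle of about 0.62. The wing is at (311,195). First I move towards a point over the hatch's outer face, beside the fastener.

Call:
move_arm:
  targets:
    - [[0.885, -0.85, -0.1], [0, 0, -0.76], 1]
    - [[0.885, -0.85, -0.1], [0, 0, -0.76], 1]
    - [[0.885, -0.85, -0.1], [0, 0, -0.76], 1]
    - [[0.885, -0.85, -0.1], [0, 0, -0.76], 1]
    - [[0.885, -0.85, -0.1], [0, 0, -0.76], 1]
    - [[0.885, -0.85, -0.1], [0, 0, -0.76], 1]
    - [[0.885, -0.85, -0.1], [0, 0, -0.76], 1]
    - [[0.885, -0.85, -0.1], [0, 0, -0.76], 1]
    - [[0.885, -0.85, -0.1], [0, 0, -0.76], 1]
    - [[0.885, -0.85, -0.1], [0, 0, -0.76], 1]
    - [[0.885, -0.85, -0.1], [0, 0, -0.76], 1]
    - [[0.885, -0.85, -0.1], [0, 0, -0.76], 1]
    - [[0.885, -0.85, -0.1], [0, 0, -0.76], 1]
    - [[0.885, -0.85, -0.1], [0, 0, -0.76], 1]

```text
t: 1.27
tool_pos: [343.5, -298.5, 261.0]
eef_rot: [0.641, 0.768, 0.0, -0.0]
ft_force: [-0.3, 0.2, -0.3]
finger_gap: 0.3
grip_force: 0.0
```

```bash
cat >> h.py <<'E'
def rel(P,yaw,tool_z=(0,0,-1)):
    """rows entries (shift/300, rotvec/2) from measured pose to P, tool down, tool x at yaw"""
    s=sensors.get_state();A=R.from_quat(s["eef_rot"])
    B=R.from_matrix(np.c_[[np.cos(yaw),np.sin(yaw),0],[np.sin(yaw),-np.cos(yaw),0],[0,0,-1]])
    print("now",s["t"],s["tool_pos"].round(1),"F",s["ft_force"].round(1))
    print("rel",(A.inv().apply(np.array(P)-s["tool_pos"])/300).round(3),((A.inv()*B).as_rotvec()/2).round(3))
E
python3 -c "
from h import *
rel([542.6,12,230],.128+np.pi)"
```

```text
now 1.2667 [ 343.5 -298.5  261. ] F [-0.3  0.2 -0.3]
rel [0.899 0.838 0.103] [ 0.    -0.    -0.759]
```

Call:
move_arm:
  targets:
    - [[0.9, 0.84, 0.1], [0, 0, -0.76], 1]
    - [[0.9, 0.84, 0.1], [0, 0, -0.76], 1]
    - [[0.9, 0.84, 0.1], [0, 0, -0.76], 1]
    - [[0.9, 0.84, 0.1], [0, 0, -0.76], 1]
    - [[0.9, 0.84, 0.1], [0, 0, -0.76], 1]
    - [[0.9, 0.84, 0.1], [0, 0, -0.76], 1]
    - [[0.9, 0.84, 0.1], [0, 0, -0.76], 1]
    - [[0.9, 0.84, 0.1], [0, 0, -0.76], 1]
    - [[0.9, 0.84, 0.1], [0, 0, -0.76], 1]
    - [[0.9, 0.84, 0.1], [0, 0, -0.76], 1]
    - [[0.9, 0.84, 0.1], [0, 0, -0.76], 1]
    - [[0.9, 0.84, 0.1], [0, 0, -0.76], 1]
    - [[0.9, 0.84, 0.1], [0, 0, -0.76], 1]
    - [[0.9, 0.84, 0.1], [0, 0, -0.76], 1]
    - [[0.9, 0.84, 0.1], [0, 0, -0.76], 1]

```text
t: 2.52
tool_pos: [542.5, 12.0, 231.1]
eef_rot: [-0.063, 0.998, 0.0, -0.0]
ft_force: [-1.0, -1.1, 0.2]
finger_gap: -0.2
grip_force: 0.0
```

```bash
python3 -c "
from h import *
rel([542.6,12,100],.128+np.pi);save('top','t1')"
```

```text
now 2.5167 [542.5  12.  231.1] F [-1.  -1.1  0.2]
rel [-0.    -0.     0.437] [ 0.    -0.    -0.001]
```

View pics/t1.png

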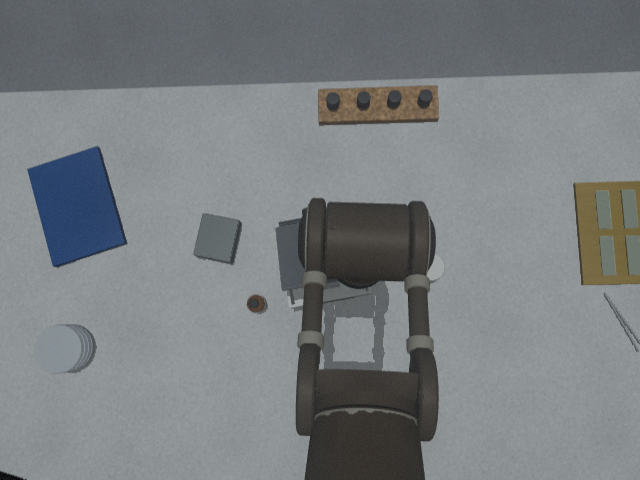

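The arm (at 370,240) hides the hatch, and the scene is otherwise unchanged, with the tool where I planned it. Now I push the hatch down.

Call:
move_arm:
  targets:
    - [[0, 0, 0.06], [0, 0, 0], 1]
    - [[0, 0, 0.12], [0, 0, 0], 1]
    - [[0, 0, 0.16], [0, 0, 0], 1]
    - [[0, 0, 0.185], [0, 0, 0], 1]
    - [[0, 0, 0.21], [0, 0, 0], 1]
    - [[0, 0, 0.235], [0, 0, 0], 1]
    - [[0, 0, 0.26], [0, 0, 0], 1]
    - [[0, 0, 0.285], [0, 0, 0], 1]
    - [[0, 0, 0.31], [0, 0, 0], 1]
    - [[0, 0, 0.335], [0, 0, 0], 1]
    - [[0, 0, 0.36], [0, 0, 0], 1]
    - [[0, 0, 0.385], [0, 0, 0], 1]
    - [[0, 0, 0.405], [0, 0, 0], 1]
    - [[0, 0, 0.42], [0, 0, 0], 1]
    - [[0, 0, 0.43], [0, 0, 0], 1]
    - [[0, 0, 0.43], [0, 0, 0], 1]

```text
t: 3.9
tool_pos: [542.1, 12.4, 101.4]
eef_rot: [-0.066, 0.998, 0.0, -0.001]
ft_force: [-0.0, -0.4, -1.1]
finger_gap: 0.2
grip_force: 0.0
```

Call:
move_arm:
  targets:
    - [[0, 0, 0.005], [0, 0, 0], 1]
    - [[0, 0, 0.01], [0, 0, 0], 1]
    - [[0, 0, 0.015], [0, 0, 0], 1]
    - [[0, 0, 0.015], [0, 0, 0], 1]

```text
t: 4.23
tool_pos: [542.7, 12.4, 97.8]
eef_rot: [-0.066, 0.998, -0.0, 0.0]
ft_force: [-0.4, -0.0, -0.6]
finger_gap: -0.2
grip_force: 0.0
```

```bash
python3 -c "
from h import *
rel([542.6,12,95],.128+np.pi);save('side','s1')"
```

```text
now 4.2333 [542.7  12.4  97.8] F [-0.4 -0.  -0.6]
rel [ 0.001 -0.001  0.009] [-0.     0.     0.002]
```

View pics/s1.png

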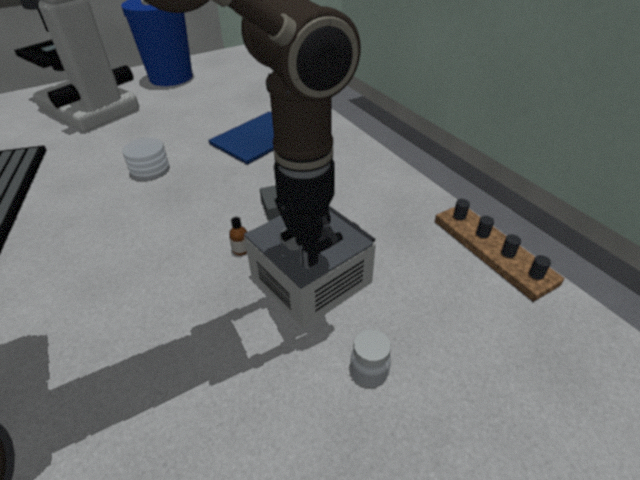

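The side view shows the hatch nearly flat on the box, with the fingers at (313,255) on its face. I press on in 1 mm steps until I feel contact.

Call:
move_arm:
  targets:
    - [[0, 0, 0.004], [0, 0, 0], 1]
    - [[0, 0, 0.007], [0, 0, 0], 1]
    - [[0, 0, 0.01], [0, 0, 0], 1]
    - [[0, 0, 0.01], [0, 0, 0], 1]

```text
t: 4.62
tool_pos: [542.9, 12.4, 96.0]
eef_rot: [-0.066, 0.998, -0.0, 0.0]
ft_force: [-2.5, -0.7, 6.5]
finger_gap: 0.2
grip_force: 3.6
```

Call:
move_arm:
  targets:
    - [[0, 0, 0.003], [0, 0, 0], 1]
    - [[0, 0, 0.003], [0, 0, 0], 1]

```text
t: 4.78
tool_pos: [543.0, 12.3, 96.0]
eef_rot: [-0.066, 0.998, -0.0, -0.0]
ft_force: [-3.7, 0.8, 11.4]
finger_gap: 0.1
grip_force: 6.0
```

The hatch is shut: z holds at 96.0 while the force rises. Now I lift, open, and look from above the wing.

Call:
move_arm:
  targets:
    - [[0, 0, -0.1], [0, 0, 0], 1]
    - [[0, 0, -0.24], [0, 0, 0], 1]
    - [[0, 0, -0.35], [0, 0, 0], -1]
    - [[0, 0.165, -0.5], [0, 0, 0], -1]
    - [[0, 0.165, -0.5], [0, 0, 0], -1]
    - [[0, 0.165, -0.5], [0, 0, 0], -1]
    - [[0, 0.165, -0.5], [0, 0, 0], -1]
    - [[0, 0.165, -0.5], [0, 0, 0], -1]

```text
t: 5.45
tool_pos: [535.3, 61.0, 242.7]
eef_rot: [-0.066, 0.998, -0.0, -0.001]
ft_force: [-0.1, 0.3, -0.5]
finger_gap: 72.4
grip_force: 0.0
```

```bash
python3 -c "
from h import *
rel([541,62,200],.128+np.pi);C=cam('wrist');im=save('wrist','w1')
print(proj(C,[541,62,131]),[x.round(2).tolist() for x in C])
g=im.max(2);print(g[240:480,160:480].min())"
```

```text
now 5.45 [535.3  61.  242.7] F [-0.1  0.3 -0.5]
rel [-0.019  0.001  0.142] [-0.    -0.001  0.002]
[322.89101758 241.89910672] [[[422.18, 0.0, 322.53], [0.0, 422.18, 237.15], [0.0, 0.0, 1.0]], [[-0.13, 0.99, -0.0], [0.96, 0.13, 0.26], [0.26, 0.03, -0.97]], [9.84, -556.86, 250.45]]
0
```

View pics/w1.png

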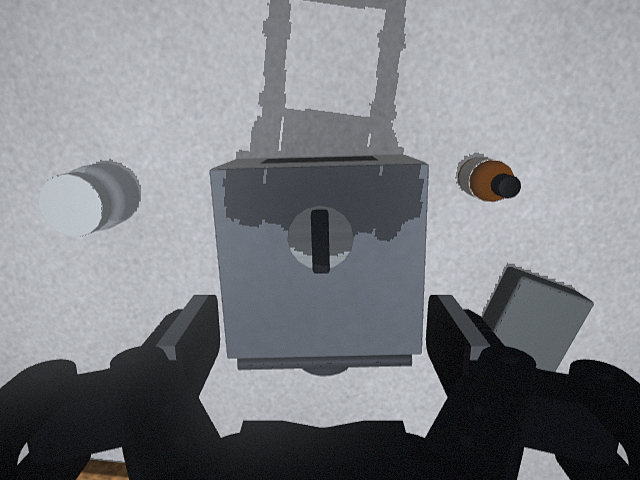

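The wrist view shows the hatch shut. The wing is a dark bar spanning (311–329, 209–273), its flange is centred at about (320,239), and the hatch's corners are at (210,170) and (428,163). I'll measure the wing by mask.

```bash
python3 -c "
from h import *
C=cam('wrist');im=cv2.imread('pics/w1.png')
m=(im.max(2)<60).astype('uint8');n,l,st,ce=cv2.connectedComponentsWithStats(m)
for i in range(1,n):
    if st[i,4]>300:print(st[i],ce[i])
i=l[240,320];r=cv2.minAreaRect(np.argwhere(l==i)[:,::-1].astype(np.float32));b=cv2.boxPoints(r)
print('wing',r,[plane(C,*p,124).round(1).tolist() for p in b],plane(C,*r[0],124))
a,b2=plane(C,210,170,96),plane(C,428,163,96);d=a-b2;print('edge',a,b2,np.hypot(*d[:2]),'yaw',np.arctan2(-d[0],d[1]), np.arctan2(d[0],-d[1]))
e=[plane(C,288+32,206,117),plane(C,320,271,117)];print('flange',np.mean(e,0),e[0]-e[1], plane(C,288,239,117)-plane(C,352,239,117))
"
```

```text
[262 156 115   7 445] [319.27865169 159.16179775]
[491 173  30  25 565] [505.2460177  185.30619469]
[ 311  209   19   64 1090] [319.87522936 240.62018349]
[    0   267   640   213 64354] [323.33124592 415.52158374]
wing ((319.8475646972656, 240.55516052246094), (63.28689193725586, 17.660863876342773), 88.53119659423828) [[522.1, 51.3, 124.0], [520.4, 62.3, 124.0], [561.9, 68.9, 124.0], [563.7, 57.5, 124.0]] [541.59779262  59.94242769 124.        ]
edge [509.7087271  -19.61870516  96.        ] [485.73469531 126.2573268   96.        ] 147.83291548387464 yaw -2.9787035062485008 0.16288914734129226
flange [542.55039762  60.12395307 117.        ] [-43.85875285  -5.71424761   0.        ] [  5.49762012 -41.69414196   0.        ]
```

```bash
python3 -c "
from h import *
rel([542,60.2,121],.158+np.pi)"
```

```text
now 5.5 [535.   60.8 242. ] F [-0.2 -1.  -0.1]
rel [-0.024 -0.005  0.403] [-0.    -0.002 -0.013]
```

Call:
move_arm:
  targets:
    - [[-0.024, -0.005, 0.1], [0, 0, -0.013], -1]
    - [[-0.024, -0.005, 0.2], [0, 0, -0.013], -1]
    - [[-0.024, -0.005, 0.28], [0, 0, -0.013], -1]
    - [[-0.024, -0.005, 0.33], [0, 0, -0.013], -1]
    - [[-0.024, -0.005, 0.37], [0, 0, -0.013], -1]
    - [[-0.024, -0.005, 0.395], [0, 0, -0.013], -1]
    - [[-0.024, -0.005, 0.4], [0, 0, -0.013], -1]
    - [[-0.024, -0.005, 0.4], [0, 0, -0.013], -1]

```text
t: 6.17
tool_pos: [543.3, 60.6, 123.3]
eef_rot: [-0.078, 0.997, -0.0, -0.001]
ft_force: [-0.1, -0.5, 0.3]
finger_gap: 85.2
grip_force: 0.0
```

```bash
python3 -c "
from h import *
rel([542,60.2,121],.158+np.pi);C=cam('wrist');im=save('wrist','w2');print(proj(C,[542,60.2,131]),proj(C,[542,60.2,117]))"
```

```text
now 6.1667 [543.3  60.6 123.3] F [-0.1 -0.5  0.3]
rel [ 0.004 -0.     0.008] [ 0.    -0.001 -0.001]
[321.98616322 314.41818448] [322.01923138 298.38648227]
```

View pics/w2.png

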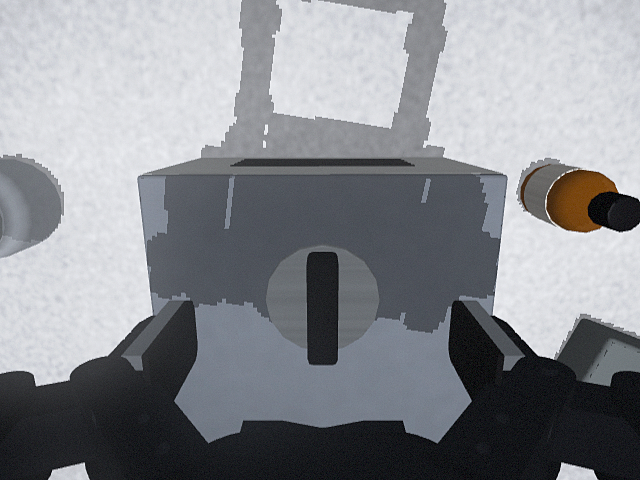

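The wing, centred at (322,308), sits square and midway between the open pads, as predicted. I close on it gently.

Call:
move_arm:
  targets:
    - [[0.003, 0, 0.005], [0, 0, 0], 1]
    - [[0.003, 0, 0.005], [0, 0, 0], 1]
    - [[0.003, 0, 0.005], [0, 0, 0], 1]
    - [[0.003, 0, 0.005], [0, 0, 0], 1]
    - [[0.003, 0, 0.005], [0, 0, 0], 1]
    - [[0.003, 0, 0.005], [0, 0, 0], 1]
    - [[0.003, 0, 0.005], [0, 0, 0], 1]
    - [[0.003, 0, 0.005], [0, 0, 0], 1]
    - [[0.003, 0, 0.005], [0, 0, 0], 1]
    - [[0.003, 0, 0.005], [0, 0, 0], 1]
  newtons: 30

```text
t: 7.05
tool_pos: [542.9, 60.5, 122.8]
eef_rot: [-0.079, 0.997, -0.0, 0.0]
ft_force: [-1.0, -1.5, 3.9]
finger_gap: 9.8
grip_force: 32.9
```

Call:
move_arm:
  targets:
    - [[0, 0, 0.004], [0, 0, 0], 1]
    - [[0, 0, 0.008], [0, 0, 0], 1]
    - [[0, 0, 0.012], [0, 0, 0], 1]
    - [[0, 0, 0.012], [0, 0, 0], 1]
    - [[0, 0, 0.012], [0, 0, 0], 1]

```text
t: 7.47
tool_pos: [542.9, 60.6, 118.9]
eef_rot: [-0.079, 0.997, -0.0, 0.0]
ft_force: [-0.9, -4.1, 4.7]
finger_gap: 10.0
grip_force: 33.0
```

Call:
move_arm:
  targets:
    - [[0, 0, 0.004], [0, 0, 0], 1]
    - [[0, 0, 0.007], [0, 0, 0], 1]
    - [[0, 0, 0.007], [0, 0, 0], 1]
    - [[0, 0, 0.007], [0, 0, 0], 1]

```text
t: 7.8
tool_pos: [542.9, 60.5, 116.9]
eef_rot: [-0.079, 0.997, -0.0, 0.0]
ft_force: [-1.8, -3.0, 5.3]
finger_gap: 9.9
grip_force: 33.1
```

Call:
move_arm:
  targets:
    - [[0, 0, 0.004], [0, 0, 0], 1]
    - [[0, 0, 0.007], [0, 0, 0], 1]
    - [[0, 0, 0.007], [0, 0, 0], 1]
    - [[0, 0, 0.007], [0, 0, 0], 1]

```text
t: 8.13
tool_pos: [542.9, 60.5, 115.0]
eef_rot: [-0.079, 0.997, -0.0, 0.0]
ft_force: [-1.0, -2.8, 5.3]
finger_gap: 9.8
grip_force: 33.2
```

Call:
move_arm:
  targets:
    - [[0, 0, 0.004], [0, 0, 0], 1]
    - [[0, 0, 0.007], [0, 0, 0], 1]
    - [[0, 0, 0.007], [0, 0, 0], 1]
    - [[0, 0, 0.007], [0, 0, 0], 1]

```text
t: 8.47
tool_pos: [542.9, 60.6, 113.3]
eef_rot: [-0.079, 0.997, -0.0, 0.0]
ft_force: [-2.2, -2.4, 8.6]
finger_gap: 9.6
grip_force: 33.5
```

Call:
move_arm:
  targets:
    - [[0, 0, 0.003], [0, 0, 0], 1]
    - [[0, 0, 0.003], [0, 0, 0], 1]
    - [[0, 0, 0.003], [0, 0, 0], 1]

```text
t: 8.72
tool_pos: [543.0, 60.6, 113.2]
eef_rot: [-0.079, 0.997, -0.0, 0.0]
ft_force: [-3.9, -3.7, 13.4]
finger_gap: 10.1
grip_force: 34.0
```

The floor is felt at z 113.2 with 13 N. Now I turn clockwise (+z of the tool), checking as I go.

Call:
move_arm:
  targets:
    - [[0, 0, 0], [0, 0, 0.05], 1]
    - [[0, 0, 0], [0, 0, 0.1], 1]
    - [[0, 0, 0], [0, 0, 0.15], 1]
    - [[0, 0, 0], [0, 0, 0.2], 1]
    - [[0, 0, 0], [0, 0, 0.2], 1]

```text
t: 9.13
tool_pos: [543.0, 60.5, 113.2]
eef_rot: [0.123, 0.992, -0.0, 0.0]
ft_force: [-3.9, -3.7, 12.1]
finger_gap: 9.7
grip_force: 34.0
```

```bash
python3 -c "
from h import *
s=sensors.get_state();print(s['ft_force'],s['torque'],s['joint_positions'])"
```

```text
[-3.9041942  -3.71054911 12.14139231] [-0.58822993  0.67870537 -0.03501343] [ 3.15588144e-02  3.03675001e-01  1.90707699e+00 -8.39005925e-04
  9.30473333e-01 -1.29283379e+00]
```

Call:
move_arm:
  targets:
    - [[0, 0, 0], [0, 0, 0.06], 1]
    - [[0, 0, 0], [0, 0, 0.12], 1]
    - [[0, 0, 0], [0, 0, 0.18], 1]
    - [[0, 0, 0], [0, 0, 0.24], 1]
    - [[0, 0, 0], [0, 0, 0.3], 1]
    - [[0, 0, 0], [0, 0, 0.3], 1]

```text
t: 9.63
tool_pos: [543.0, 60.3, 113.2]
eef_rot: [0.411, 0.912, -0.0, 0.0]
ft_force: [-2.8, -3.9, 12.5]
finger_gap: 9.6
grip_force: 34.0
```

Call:
move_arm:
  targets:
    - [[0, 0, 0], [0, 0, 0.06], 1]
    - [[0, 0, 0], [0, 0, 0.12], 1]
    - [[0, 0, 0], [0, 0, 0.18], 1]
    - [[0, 0, 0], [0, 0, 0.24], 1]
    - [[0, 0, 0], [0, 0, 0.285], 1]
    - [[0, 0, 0], [0, 0, 0.285], 1]
    - [[0, 0, 0], [0, 0, 0.285], 1]

```text
t: 10.22
tool_pos: [542.8, 60.2, 113.2]
eef_rot: [0.649, 0.761, -0.0, 0.0]
ft_force: [-4.5, -3.8, 13.1]
finger_gap: 9.7
grip_force: 34.0
```

```bash
python3 -c "
from h import *
s=sensors.get_state();print(s['ft_force'],s['torque'],s['joint_positions']);q=s['eef_rot'];print(.158+np.pi-2*np.arctan2(q[1],q[0]))"
```

```text
[-4.50612904 -3.77567328 13.05657256] [-0.7244472   0.67315747 -0.02477008] [ 3.13620233e-02  3.03588603e-01  1.90719838e+00 -1.33418318e-03
  9.30850458e-01 -1.25918451e-01]
1.5707191182946523
```

A full quarter turn. Now I let it up slowly, still held, to feel whether the cam catches.

Call:
move_arm:
  targets:
    - [[0, 0, -0.004], [0, 0, 0], 1]
    - [[0, 0, -0.008], [0, 0, 0], 1]
    - [[0, 0, -0.012], [0, 0, 0], 1]
    - [[0, 0, -0.0145], [0, 0, 0], 1]
    - [[0, 0, -0.0145], [0, 0, 0], 1]
    - [[0, 0, -0.0145], [0, 0, 0], 1]

```text
t: 10.72
tool_pos: [542.7, 60.2, 116.3]
eef_rot: [0.649, 0.761, -0.0, 0.0]
ft_force: [-1.2, -3.3, 4.6]
finger_gap: 9.9
grip_force: 33.2
```

Call:
move_arm:
  targets:
    - [[0, 0, -0.003], [0, 0, 0], 1]
    - [[0, 0, -0.003], [0, 0, 0], 1]
    - [[0, 0, -0.003], [0, 0, 0], 1]

```text
t: 10.97
tool_pos: [542.7, 60.3, 116.7]
eef_rot: [0.649, 0.761, -0.0, 0.0]
ft_force: [-0.3, -5.0, 3.5]
finger_gap: 9.9
grip_force: 32.9
```

Call:
move_arm:
  targets:
    - [[0, 0, -0.004], [0, 0, 0], 1]
    - [[0, 0, -0.004], [0, 0, 0], 1]
    - [[0, 0, -0.004], [0, 0, 0], 1]

```text
t: 11.22
tool_pos: [542.6, 60.3, 116.9]
eef_rot: [0.649, 0.761, -0.0, 0.0]
ft_force: [2.2, -4.7, -3.0]
finger_gap: 9.9
grip_force: 32.2
```

The cam has caught: z stops at 116.9 and the force turns to a pull. I release and rise straight up.

Call:
move_arm:
  targets:
    - [[0, 0, 0.003], [0, 0, 0], -1]
    - [[0, 0, 0.003], [0, 0, 0], -1]
    - [[0, 0, 0.003], [0, 0, 0], -1]
    - [[0, 0, 0.003], [0, 0, 0], -1]
    - [[0, 0, 0.003], [0, 0, 0], -1]
    - [[0, 0, 0.003], [0, 0, 0], -1]
    - [[0, 0, -0.05], [0, 0, 0], -1]
    - [[0, 0, -0.12], [0, 0, 0], -1]
    - [[0, 0, -0.25], [0, 0, 0], -1]
    - [[0, 0, -0.35], [0, 0, 0], -1]
    - [[0, 0, -0.4], [0, 0, 0], -1]
    - [[0, 0, -0.4], [0, 0, 0], -1]
    - [[0, 0, -0.4], [0, 0, 0], -1]

```text
t: 12.3
tool_pos: [543.2, 60.9, 239.1]
eef_rot: [0.649, 0.761, 0.001, 0.001]
ft_force: [-0.2, -0.6, -0.4]
finger_gap: 85.3
grip_force: 0.0
```

```bash
python3 -c "
from h import *
C=cam('wrist');im=save('wrist','w3')
m=(im.max(2)<60).astype('uint8');n,l,st,ce=cv2.connectedComponentsWithStats(m)
x=proj(C,[542,60.2,118]);print(x,sensors.get_state()['tool_pos'])
i=l[int(x[1]),int(x[0])];r=cv2.minAreaRect(np.argwhere(l==i)[:,::-1].astype(np.float32))
b=[plane(C,*p,118) for p in cv2.boxPoints(r)];print(st[i],r)
for k in(0,1):d=b[k+1]-b[k];print(np.hypot(*d[:2]),np.arctan2(d[1],d[0]))"
```

```text
[319.84910893 230.03178858] [542.01502711  60.81423905 237.36314456]
[ 312  198   18   65 1110] ((320.5, 230.0), (64.0, 17.0), 90.0)
10.726377565047386 0.15770125842067192
42.49046578302366 -1.4087249565981348
```

View pics/w3.png

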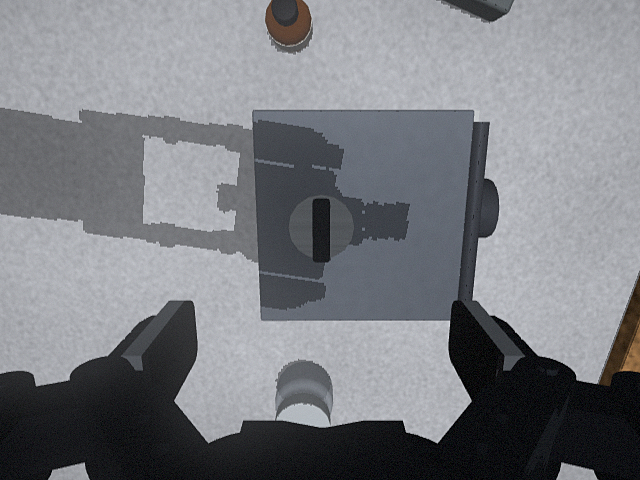

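The wing at (320,230) now lies parallel to the hinge (tube at right), turned 1.57 rad. The hatch is flat, the oil and jar haven't moved, and the gripper is clear.

```bash
python3 -c "
from h import *
print(workorder.job_done())"
```

```text
the job is handed in; nothing more can be done
None
```

The hatch is fully shut and the fastener is locked: I turned it a quarter turn clockwise at about 13 N, felt its cam catch, let go, and handed the job in about 12 s into the 64 s limit without touching the bottle, jar or slide box.

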